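Return a filter cassette to its gap in the packed magazine

TASK

Take the filter cassette out of the inspection stand and set it upright into the one empty gap in the magazine, between the cassettes packed there, so that it stands flat on the magazine's floor in line with them, and let go. Nothing fits beside its broad faces in the gap, and the stand covers its narrow ends, so stand it down on the clear cork mat to change your hold. Lower it in gently, do not drop it, and do not shift or tip the other cassettes or disturb the rest of the bench.

Things in the scene. Friction and masses are not known exactly. Their poses are not given: they have to be found in the camera images.
- cassette: the cassette to move: upright aluminium block, a round window in each broad face; 26 mm thick along its x, 60 wide along y, 60 tall, 0.13 to 0.25 kg; its two long bottom edges are rounded to 4 mm radius. Origin at the centre of its underside, z up. It starts standing in the stand, turned as the stand (within 0.02 rad). Either way round will do
- stand: grey stand, fixed: base plate 70 (x) x 100 (y) x 8 mm with two upright cheeks, 30 (x) x 10 (y) mm, inner faces at y = +-32.5 mm, tops 72 mm above the bench and 4 mm above the cassette's top. They cover the cassette's narrow ends; its broad faces are open. The cassette stands on the plate: lift it straight up 70 mm to clear. Origin at the centre of the underside
- mat: cork mat, fixed on the bench, 120 x 120 x 3 mm, always clear: a place to stand the cassette down. Origin at the centre of its underside
- magazine: grey magazine, fixed: floor plate 198 (x) x 94 (y) x 8 mm, six places in a row along its x, 28 mm apart (x = -70 to 70 mm); an upright plate at each end of the row (outer faces x = +-95 mm, tops 70 mm above the bench); along both long sides a low rail 4 mm high above the floor, inner faces at y = +-35 mm. Origin at the centre of its underside
- gap: the empty place in the magazine (bare steel strip on its floor), one of the four inner places. Origin at its middle on the floor, 8 mm above the bench; x along the row, across the gap. It is 30 mm wide in x between the neighbours and 72 mm deep. The cassette goes in with its thickness along this x and its width along this y; its ends then stand 3 mm proud of the neighbours'
- neighbour0: one of the five cassettes standing loose in the magazine: aluminium, 26 mm thick (x, along the row), 54 mm wide (y), 72 mm tall, about 0.24 kg; origin at the centre of its underside. To be left as it is
- neighbour1: one of the five cassettes standing loose in the magazine: aluminium, 26 mm thick (x, along the row), 54 mm wide (y), 72 mm tall, about 0.24 kg; origin at the centre of its underside. To be left as it is
- neighbour2: one of the five cassettes standing loose in the magazine: aluminium, 26 mm thick (x, along the row), 54 mm wide (y), 72 mm tall, about 0.24 kg; origin at the centre of its underside. To be left as it is
- neighbour3: one of the five cassettes standing loose in the magazine: aluminium, 26 mm thick (x, along the row), 54 mm wide (y), 72 mm tall, about 0.24 kg; origin at the centre of its underside. To be left as it is
- neighbour4: one of the five cassettes standing loose in the magazine: aluminium, 26 mm thick (x, along the row), 54 mm wide (y), 72 mm tall, about 0.24 kg; origin at the centre of its underside. To be left as it is
- lens_mount: loose bystander: lens in a round black holder on a post, base 50 x 70 mm, 149 mm tall; origin under its centre
- post_holder_tall: loose bystander: black post holder, base 50 x 50 mm, 75 mm tall; origin under its centre
- post_holder_short: loose bystander: black post holder, base 50 x 50 mm, 55 mm tall; origin under its centre
- sample_box: loose bystander: flat clear box with a white lid, 62 x 92 x 25 mm; origin under its centre
- level_square: loose bystander: lying triangular level square, about 110 x 110 x 25 mm; origin under its middle
- screwdriver: loose bystander: screwdriver with a yellow handle, 160 mm long, lying along its x; origin under its middle
Things that resemble listed ones, but are neither listed nor needed, are in the scene too. Leave any orange look-alike of the cassette alone. Leave any red look-alike of the neighbour1 alone.

How it is judged:
By the outcome, as a careful person would: the job done as asked, in the order asked, and still so for the second after the job is handed in, with the robot touching nothing.
It also fails if it takes over 58 s, if anything falls off the work surface, if the arm or the gripper's body presses on something with over 40 N, if the wrist force passes 120 N, or if a joint passes its speed limit or range.

ROBOT

A 6-joint arm with a two-finger parallel gripper is mounted at the origin on the work surface. World frame = base frame: x ahead of the robot, y to its left, z up, the work surface at z = 0. Lengths are in m, angles in rad, forces in N, time in s.
With the tool pointing down it reaches from about 0.275 to 0.975 m from the base axis. Payload 8.4 kg.
Tool frame: the origin (TCP) lies midway between the tips of the shut fingers; the grasp point (between the pads) lies 19 mm behind it; z points along the fingers, y is the direction in which the jaws open and shut (so a half turn about z gives the same grasp; the last joint's range is limited). The gripper opens to 92 mm and grips with 3 to 60 N. Pads are 20 mm wide; open, the fingers measure 128 mm over their backs; the gripper's body (75 mm by 189 mm) begins 69 mm behind the grasp point.
Start: joints at [1.185, 0.353, 1.633, -0, 1.155, -0.002], TCP at [0.234, 0.58, 0.215] pointing down, gripper open.
Joint ranges: [-2.63, 2.63], [-0.92, 2.1], [0.06, 2.66], [-1.3, 4.44], [0, 2.69], [-3.02, 3.02]. Speed limits (rad/s): [2.22, 2.22, 2.79, 3.14, 3.14, 3.14].

INTERFACE

Orientations are given as [roll, pitch, yaw] about the fixed x, y, z axes, in that order (R = Rz(yaw) Ry(pitch) Rx(roll)).
In Python, from bench import manip gives the robot as it stands. The module is installed in compiled form; this text tells all that it offers.
- The arm moves only by the tool send_rows, never from a script. Its argument "moves" is a list of rows, each an object with "translation": the shift along the tool's x, y, z in cm, a list of three; "roll": the turn about the tool's z in degrees. A call has 1 to 5 rows; each row is the pose to reach, as a shift and turn from the pose commanded when the call began, along the tool's axes at that moment; what a row does not reach only later rows make up. A row lasts 1/12 s, in which the tool goes at most 41.7 mm and 7.16 degrees, less where a joint would pass 70% of its speed; a pose out of reach is approached as far as the arm can. A call with a gripper value outside its range is refused whole. "grip" is the opening in per cent of the stroke, from 0 (shut) to 100 (fully open), set as the call begins (left out, the last holds). The fingers move at their own pace and stop on an object; "grip_force" is the grip in N (left out, the last holds). Time passes only in rows, so rows that repeat a pose let the fingers close. It gives the time, the measured TCP pose, the force and the opening at its end, in the units of the state.
- manip.sense(): the state, without advancing time (a new reading comes with each control period).
- manip.snapshot(name): name is "side" or "top" or "wrist"; returns the picture (400x640x3 uint8, blue, green, red); there is no depth.
- manip.get_calibration(name): a dict with "fx", "fy", "cx", "cy" (pixels), "R" (3x3) and "t" (3): a world point X has camera coordinates R X + t. Camera axes: x right, y down, z forward; pixel columns grow to the right and rows downward; lengths in m; the calibration is good to about 2 mm. A picture is of the moment at which its call begins: read the wrist's pose just before it. get_calibration takes no time and is no camera call; for the wrist camera it gives the pose at the moment of the call.
- manip.hand_in(): hands the job in, once; it reports no verdict.
The state is a dict: "time_s": time; "qpos": joint angles; "qd": joint speeds; "effort": joint torques, N m; "tool_pos": TCP position; "ee_rot": TCP orientation; "wrist_force": force on the tool from outside, world axes, zero at the start; "moment": the same for the moment, N m; "finger_gap": finger opening in m.
Only numpy, scipy, OpenCV 4.12 (cv2) and the standard library are available. Lean on these libraries where they do the work, as an engineer would, in place of code of your own. Each camera call takes 0.05 s, during which the arm holds its last target. There are 200 camera calls.

## Working session

There is one attempt and no reset: what is moved stays moved. The work goes in short steps, Python scripts to look and compute and a tool call to move; the robot and the scene stay as the last step left them, time stands still between calls to the robot, and variables do not carry over. Pictures are saved under pics/ and viewed, about 8 in all and at most 12, crops included, and the job is handed in when it is done.

Besides the shell and the picture viewer there is one more tool, called after "Request:" in YAML: its name, and indented under it one key for each argument. send_rows: Moves the arm, as the interface text tells. Its arguments: {"type":"object","properties":{"moves":{"type":"array"},"grip":{"type":"number"},"grip_force":{"type":"number"}},"required":["moves"]}

```bash
mkdir -p pics
python3 - <<'E'
from bench import manip
import cv2,numpy as np
s=manip.sense();print({k:np.round(v,3) for k,v in s.items()})
for n in("side","top","wrist"):
    c=manip.get_calibration(n);print(n,{k:np.round(v,3).tolist() for k,v in c.items()})
    cv2.imwrite(f"pics/{n}0.png",manip.snapshot(n))
E
```

```text
{'time_s': np.float64(0.0), 'qpos': array([ 1.185,  0.354,  1.634, -0.   ,  1.155, -0.002]), 'qd': array([ 0.001,  0.   ,  0.001,  0.   , -0.001,  0.001]), 'effort': array([-1.0000e-03, -5.9386e+01, -3.3421e+01,  7.0000e-02,  2.4000e-02,
       -0.0000e+00]), 'tool_pos': array([0.234, 0.579, 0.214]), 'ee_rot': array([-3.14 ,  0.   ,  2.758]), 'wrist_force': array([-0.597, -0.289, -0.564]), 'moment': array([ 0.026, -0.025,  0.001]), 'finger_gap': np.float64(0.092)}
side {'fx': 510.044, 'fy': 510.044, 'cx': 331.118, 'cy': 200.612, 'R': [[0.904, -0.428, 0.004], [-0.33, -0.703, -0.629], [0.273, 0.567, -0.777]], 't': [-0.501, 0.252, 1.235]}
top {'fx': 466.673, 'fy': 466.673, 'cx': 330.682, 'cy': 204.768, 'R': [[0.002, -1.0, 0.017], [-0.982, -0.005, -0.189], [0.189, -0.016, -0.982]], 't': [0.051, 0.542, 1.0]}
wrist {'fx': 296.724, 'fy': 296.724, 'cx': 314.975, 'cy': 198.917, 'R': [[0.373, 0.928, -0.002], [0.901, -0.361, 0.242], [0.224, -0.092, -0.97]], 't': [-0.625, -0.029, 0.39]}
```

View pics/top0.png

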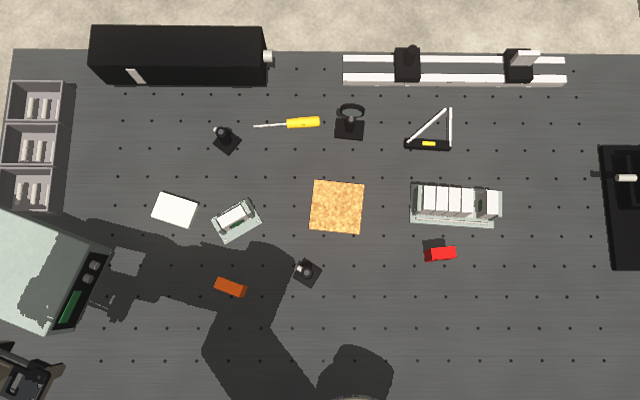

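View pics/side0.png

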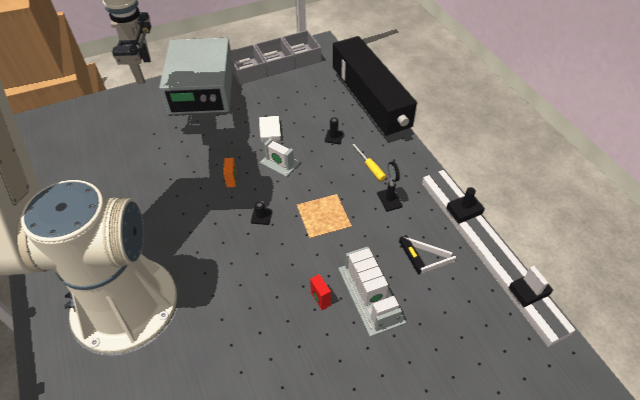

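Top view shows the grey stand holding the white cassette at (236,218), the cork mat at (337,207) and the magazine at (455,205), with a dark gap near (482,205). The look-alikes are orange (230,287) and red (440,253). The aluminium cassette in the grey stand fits the description, so I'll enlarge it and the magazine to confirm.

Run:
```python
import cv2,numpy as np
t=cv2.imread("pics/top0.png");s=cv2.imread("pics/side0.png")
a=cv2.resize(t[190:250,200:270],(350,300),interpolation=cv2.INTER_CUBIC)
b=cv2.resize(t[175:235,400:510],(550,300)[0:2],interpolation=cv2.INTER_CUBIC)[:, :450] if 0 else cv2.resize(t[175:235,405:510],(440,251),interpolation=cv2.INTER_CUBIC)
c=cv2.resize(s[240:340,330:420],(270,300),interpolation=cv2.INTER_CUBIC)
d=cv2.resize(s[125:185,250:310],(300,300),interpolation=cv2.INTER_CUBIC)
o=np.zeros((600,800,3),np.uint8);o[:300,:350]=a;o[:251,355:795]=b;o[300:,:270]=c;o[300:,300:600]=d
cv2.imwrite("pics/crop1.png",o)
```

```text
(no output)
```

View pics/crop1.png

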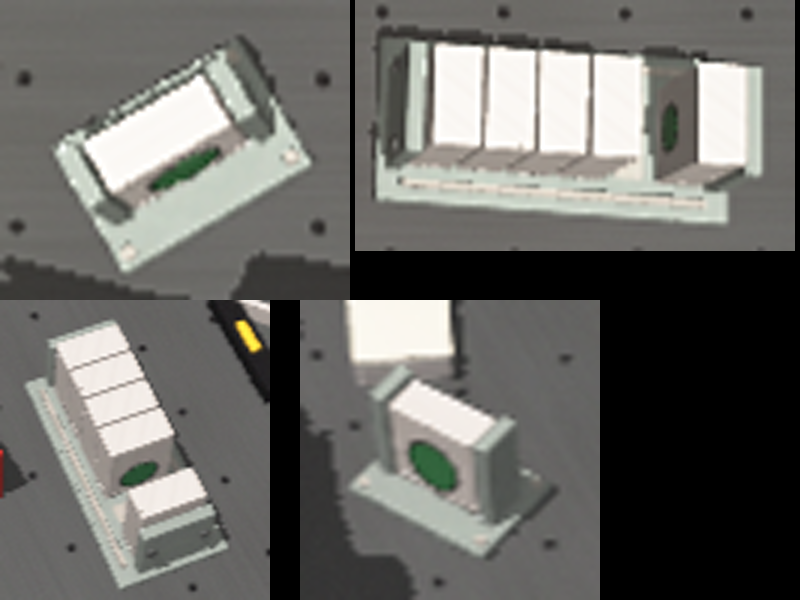

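The crops confirm it: the aluminium cassette with the green window sits in the grey stand, its top-face corners at about (217,220), (243,205), (248,214), (223,229). The gap is the 5th place from image left in the magazine, px x≈559–572 (crop 645–698).

```bash
cat > h.py <<'E'
from bench import manip
import cv2,numpy as np
def ray(c,uv,z):
    uv=np.atleast_2d(np.array(uv,float)); R=np.array(c["R"]);t=np.array(c["t"])
    d=np.c_[(uv[:,0]-c["cx"])/c["fx"],(uv[:,1]-c["cy"])/c["fy"],np.ones(len(uv))]@R
    o=-R.T@t
    return o+d*((z-o[2])/d[:,2])[:,None]
def proj(c,X):
    p=np.atleast_2d(X)@np.array(c["R"]).T+np.array(c["t"])
    return np.c_[c["fx"]*p[:,0]/p[:,2]+c["cx"],c["fy"]*p[:,1]/p[:,2]+c["cy"]]
def rot(s):
    from scipy.spatial.transform import Rotation as Ro
    return Ro.from_euler("xyz",s["ee_rot"]).as_matrix()
E
python3 - <<'E'
from h import *
c=manip.get_calibration("top")
a=np.array([[85,148],[215,73],[238,122],[115,195]])/5+[200,190]
P=ray(c,a,.068);print(P.round(4),P.mean(0).round(4))
e=P[1]-P[0]+P[2]-P[3];print("cass wide yaw",np.degrees(np.arctan2(e[1],e[0])))
print("mat",ray(c,[[314,179],[365,184],[359,234],[309,229]],.003).round(3))
b=(np.array([[433,43],[433,148],[645,58],[643,165],[698,67],[698,162],[747,67],[747,165]])-[355,0])/4.19+[405,175]
P=ray(c,b,.08);print(P.round(4))
g=P[2:6].mean(0);print("gap",g.round(4))
f=ray(c,(np.array([[378,197],[727,220]])-[355,0])/4.19+[405,175],.008);d=f[1]-f[0];print(f.round(4),np.degrees(np.arctan2(d[1],d[0])))
s=manip.sense();print(s["tool_pos"],np.degrees(s["ee_rot"]),rot(s).round(3))
for n,u in dict(lens=(350,130),psh=(308,275),pst=(228,143),box=(175,210)).items(): print(n,ray(c,u,0.01).round(3))
E
```

```text
[[0.5045 0.3023 0.068 ]
 [0.5383 0.2467 0.068 ]
 [0.5164 0.2358 0.068 ]
 [0.4838 0.2882 0.068 ]] [0.5107 0.2682 0.068 ]
cass wide yaw -58.43968598891887
mat [[ 0.614  0.092  0.003]
 [ 0.602 -0.03   0.003]
 [ 0.482 -0.014  0.003]
 [ 0.494  0.102  0.003]]
[[ 0.5815 -0.1525  0.08  ]
 [ 0.5251 -0.1505  0.08  ]
 [ 0.574  -0.2647  0.08  ]
 [ 0.5166 -0.2604  0.08  ]
 [ 0.5693 -0.2926  0.08  ]
 [ 0.5184 -0.2894  0.08  ]
 [ 0.5694 -0.3186  0.08  ]
 [ 0.5169 -0.3151  0.08  ]]
gap [ 0.5446 -0.2768  0.08  ]
[[ 0.5103 -0.1345  0.008 ]
 [ 0.4981 -0.3294  0.008 ]] -93.5631705957194
[0.23390184 0.57918546 0.21404167] [-1.79940245e+02 -7.15129330e-05  1.58009707e+02] [[-0.927  0.374 -0.   ]
 [ 0.374  0.927 -0.001]
 [ 0.    -0.001 -1.   ]]
lens [[0.734 0.006 0.01 ]]
psh [[0.387 0.103 0.01 ]]
pst [[0.699 0.298 0.01 ]]
box [[0.536 0.414 0.01 ]]
```

Request:
send_rows:
  moves:
    - {"translation":[-7.5,-18.5,0],"roll":0}
    - {"translation":[-7.5,-18.5,0],"roll":0}
    - {"translation":[-7.5,-18.5,0],"roll":0}
    - {"translation":[-7.5,-18.5,0],"roll":0}
    - {"translation":[-7.5,-18.5,0],"roll":0}
  grip: 100

```text
time_s: 0.57
tool_pos: [0.2335, 0.3768, 0.214]
ee_rot: [-3.14, -0.0, 2.758]
wrist_force: [1.2, 0.4, -0.1]
finger_gap: 0.0919
```

Request:
send_rows:
  moves:
    - {"translation":[-20,0,0],"roll":0}
    - {"translation":[-20,0,0],"roll":0}
    - {"translation":[-20,0,0],"roll":0}
    - {"translation":[-20,0,0],"roll":0}
    - {"translation":[-20,0,0],"roll":0}

```text
time_s: 0.98
tool_pos: [0.4221, 0.3035, 0.2147]
ee_rot: [3.141, 0.001, 2.757]
wrist_force: [0.8, 1.5, 0.3]
finger_gap: 0.0917
```

Request:
send_rows:
  moves:
    - {"translation":[-9.8,0,1.4],"roll":34}
    - {"translation":[-9.8,0,1.4],"roll":34}
    - {"translation":[-9.8,0,1.4],"roll":34}
    - {"translation":[-9.8,0,1.4],"roll":34}
    - {"translation":[-9.8,0,1.4],"roll":34}

```text
time_s: 1.4
tool_pos: [0.5115, 0.2673, 0.1997]
ee_rot: [-3.14, -0.0, 2.156]
wrist_force: [-0.1, 0.3, 0.1]
finger_gap: 0.0919
```

Request:
send_rows:
  moves:
    - {"translation":[0,0,0],"roll":2.4}
    - {"translation":[0,0,0],"roll":2.4}
    - {"translation":[0,0,0],"roll":2.4}

```text
time_s: 1.65
tool_pos: [0.5105, 0.2682, 0.2004]
ee_rot: [-3.141, -0.0, 2.124]
wrist_force: [-0.3, 0.1, -0.6]
finger_gap: 0.0918
```

Run:
```python
from h import *
s=manip.sense();print(s["time_s"],s["tool_pos"],np.degrees(s["ee_rot"]),s["wrist_force"])
c=manip.get_calibration("wrist");im=manip.snapshot("wrist");cv2.imwrite("pics/w1.png",im)
np.save("w1.npy",c,allow_pickle=True)
```

```text
1.65 [0.51050644 0.26824529 0.20041615] [-1.79979358e+02 -1.87804379e-03  1.21704532e+02] [-0.27315181  0.14193231 -0.62339982]
```

View pics/w1.png

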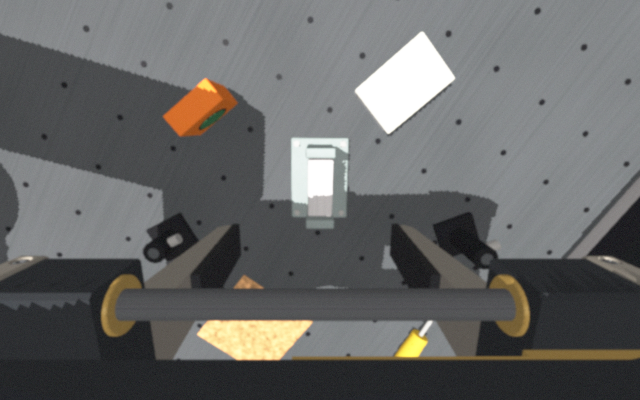

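The wrist view shows the stand square to the tool at (320,178), with the cassette's white top at about (308–333, 158–195).

Run:
```python
from h import *
c=np.load("w1.npy",allow_pickle=True).item();im=cv2.imread("pics/w1.png")
s=manip.sense();R=rot(s)
print("tcp px",proj(c,s["tool_pos"]),proj(c,[*s["tool_pos"][:2],.068]))
# bright top face
m=cv2.inRange(im,(225,225,225),(255,255,255));m[:140]=0;m[230:]=0;m[:,:285]=0;m[:,355:]=0
k=max(cv2.findContours(m,0,2)[0],key=cv2.contourArea);r=cv2.minAreaRect(k);print(r,cv2.boundingRect(k))
P=ray(c,cv2.boxPoints(r),.068);print(((P-s["tool_pos"])@R).round(4));q=P.mean(0);print(q,((q-s["tool_pos"])@R).round(4))
pl=np.array([[291,139],[349,139],[349,216],[291,216]]);Q=ray(c,pl,.008);print("plate",((Q-s["tool_pos"])@R).round(4),((Q.mean(0)-s["tool_pos"])@R).round(4))
print(im[176,300:345].tolist()[::4])
```

```text
tcp px [[314.10572653 239.86809036]] [[314.58566631 192.09995649]]
((319.0, 170.5), (61.0, 54.0), 90.0) (292, 140, 55, 62)
[[ 0.0534 -0.0226  0.1325]
 [ 0.0535  0.0314  0.1325]
 [-0.0095  0.0331  0.1325]
 [-0.0096 -0.0237  0.1325]]
[0.50278464 0.28934627 0.068     ] [0.0219 0.0045 0.1325]
plate [[ 0.0516 -0.0284  0.1925]
 [ 0.0517  0.041   0.1925]
 [-0.0447  0.0439  0.1925]
 [-0.0449 -0.0301  0.1925]] [0.0034 0.0066 0.1925]
[[239, 241, 233], [238, 240, 231], [251, 252, 252], [255, 255, 255], [255, 255, 255], [255, 255, 255], [255, 255, 255], [255, 255, 255], [242, 243, 245], [132, 132, 124], [131, 133, 123], [182, 184, 175]]
```

Run:
```python
from h import *
c=np.load("w1.npy",allow_pickle=True).item();im=cv2.imread("pics/w1.png")
s=manip.sense();R=rot(s)
m=cv2.inRange(im,(246,246,246),(255,255,255));m[:140]=0;m[230:]=0;m[:,:285]=0;m[:,355:]=0
k=max(cv2.findContours(m,0,2)[0],key=cv2.contourArea);r=cv2.minAreaRect(k);print(r)
P=ray(c,cv2.boxPoints(r),.068);print(((P-s["tool_pos"])@R).round(4));print(((P.mean(0)-s["tool_pos"])@R).round(4))
cv2.imwrite("pics/w1c.png",cv2.resize(im[130:240,270:370],None,fx=5,fy=5,interpolation=cv2.INTER_CUBIC))
```

```text
((320.0, 178.0), (36.0, 24.0), 90.0)
[[ 0.0334 -0.0067  0.1325]
 [ 0.0335  0.0177  0.1325]
 [-0.0042  0.0183  0.1325]
 [-0.0042 -0.0069  0.1325]]
[0.0146 0.0056 0.1325]
```

View pics/w1c.png

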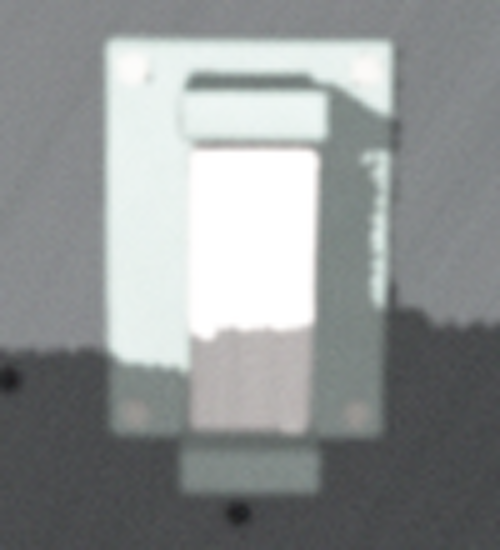

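The cassette's top face spans crop (188,148)–(320,432), i.e. px (307.6,159.6)–(333,216.4), and part of it is in shadow.

Run:
```python
from h import *
c=np.load("w1.npy",allow_pickle=True).item()
s=manip.sense();R=rot(s)
P=ray(c,[[307.6,159.6],[334,160],[332,216.4],[308,216.4]],.068);print(((P-s["tool_pos"])@R).round(4));print(P.mean(0),((P.mean(0)-s["tool_pos"])@R).round(4))
```

```text
[[ 0.0338 -0.0071  0.1325]
 [ 0.0335  0.0197  0.1325]
 [-0.0265  0.0186  0.1325]
 [-0.0266 -0.007   0.1325]]
[0.51374465 0.27454948 0.068     ] [0.0036 0.0061 0.1325]
```

Request:
send_rows:
  moves:
    - {"translation":[0.4,0.6,4],"roll":0}
    - {"translation":[0.4,0.6,8],"roll":0}
    - {"translation":[0.4,0.6,12],"roll":0}
    - {"translation":[0.4,0.6,15],"roll":0}
    - {"translation":[0.4,0.6,17],"roll":0}

```text
time_s: 2.12
tool_pos: [0.5118, 0.2741, 0.0274]
ee_rot: [-3.138, -0.0, 2.125]
wrist_force: [0.3, -0.3, -0.8]
finger_gap: 0.092
```

Request:
send_rows:
  moves:
    - {"translation":[0,0,0],"roll":0}
    - {"translation":[0,0,0],"roll":0}
    - {"translation":[0,0,0],"roll":0}
    - {"translation":[0,0,0],"roll":0}
    - {"translation":[0,0,0],"roll":0}
  grip: 15
  grip_force: 15

```text
time_s: 2.53
tool_pos: [0.5148, 0.2755, 0.0324]
ee_rot: [3.139, 0.0, 2.123]
wrist_force: [-0.6, -0.0, -0.7]
finger_gap: 0.0608
```

Request:
send_rows:
  moves:
    - {"translation":[0,0,0],"roll":0}
    - {"translation":[0,0,0],"roll":0}
    - {"translation":[0,0,0],"roll":0}
    - {"translation":[0,0,0],"roll":0}
    - {"translation":[0,0,0],"roll":0}
  grip_force: 25

```text
time_s: 2.95
tool_pos: [0.5136, 0.2748, 0.0307]
ee_rot: [-3.142, -0.0, 2.123]
wrist_force: [0.3, -0.0, 0.5]
finger_gap: 0.0272
```

Request:
send_rows:
  moves:
    - {"translation":[0,0,0],"roll":0}
    - {"translation":[0,0,0],"roll":0}
    - {"translation":[0,0,0],"roll":0}
    - {"translation":[0,0,0],"roll":0}
  grip: 5

```text
time_s: 3.28
tool_pos: [0.5136, 0.2748, 0.0306]
ee_rot: [-3.141, 0.0, 2.123]
wrist_force: [-0.5, -0.7, 3.1]
finger_gap: 0.0257
```

Request:
send_rows:
  moves:
    - {"translation":[0,0,-0.5],"roll":0}
    - {"translation":[0,0,-1.0],"roll":0}
    - {"translation":[0,0,-1.5],"roll":0}
    - {"translation":[0,0,-2],"roll":0}
    - {"translation":[0,0,-2.5],"roll":0}

```text
time_s: 3.7
tool_pos: [0.5137, 0.2749, 0.0562]
ee_rot: [3.141, 0.0, 2.123]
wrist_force: [0.4, 0.3, -1.6]
finger_gap: 0.0257
```

Request:
send_rows:
  moves:
    - {"translation":[0,0,-1],"roll":0}
    - {"translation":[0,0,-3],"roll":0}
    - {"translation":[0,0,-5],"roll":0}
    - {"translation":[0,0,-7],"roll":0}
    - {"translation":[0,0,-7],"roll":0}

```text
time_s: 4.12
tool_pos: [0.5158, 0.2761, 0.13]
ee_rot: [3.135, 0.0, 2.122]
wrist_force: [0.4, 1.2, -1.5]
finger_gap: 0.0257
```

Run:
```python
from h import *
s=manip.sense();print({k:np.round(s[k],4) for k in("time_s","tool_pos","ee_rot","wrist_force","moment","finger_gap","qpos")})
t=manip.snapshot("top");cv2.imwrite("pics/top1.png",t)
R=rot(s);d=np.array([.548,.0375,.15])-s["tool_pos"];print("to mat",(d@R).round(4))
# mat centre by colour from first picture
h=cv2.cvtColor(cv2.imread("pics/top0.png"),cv2.COLOR_BGR2HSV);m=cv2.inRange(h,(10,60,120),(28,255,255));m[:,:300]=0;m[:170]=0;m[:,380:]=0
k=max(cv2.findContours(m,0,2)[0],key=cv2.contourArea);M=cv2.minAreaRect(k);print(M,ray(manip.get_calibration("top"),M[0],.003))
```

```text
{'time_s': np.float64(4.1167), 'tool_pos': array([0.5158, 0.2761, 0.13  ]), 'ee_rot': array([3.1354e+00, 4.0000e-04, 2.1225e+00]), 'wrist_force': array([ 0.4026,  1.1712, -1.5409]), 'moment': array([-0.0487,  0.0034, -0.0158]), 'finger_gap': np.float64(0.0257), 'qpos': array([ 0.4888,  0.382 ,  1.8006,  0.    ,  0.9528, -0.0629])}
to mat [-0.22   -0.0975 -0.0205]
((336.4971008300781, 206.52670288085938), (51.77938461303711, 50.70456314086914), 6.170175075531006) [[0.54719721 0.0382632  0.003     ]]
```

Request:
send_rows:
  moves:
    - {"translation":[-3,-1.3,0],"roll":0}
    - {"translation":[-7,-3.1,0],"roll":0}
    - {"translation":[-11,-4.9,0],"roll":0}
    - {"translation":[-15,-6.7,0],"roll":0}
    - {"translation":[-18,-8,0],"roll":0}

```text
time_s: 4.58
tool_pos: [0.5388, 0.0776, 0.1245]
ee_rot: [-3.14, -0.001, 2.123]
wrist_force: [1.3, 0.3, -1.2]
finger_gap: 0.026
```

Request:
send_rows:
  moves:
    - {"translation":[-2,-0.9,1],"roll":0}
    - {"translation":[-4,-1.8,3],"roll":0}
    - {"translation":[-4,-1.8,5],"roll":0}
    - {"translation":[-4,-1.8,7],"roll":0}
    - {"translation":[-4,-1.8,7],"roll":0}

```text
time_s: 5.0
tool_pos: [0.5421, 0.0353, 0.0515]
ee_rot: [-3.136, -0.003, 2.121]
wrist_force: [-0.6, 0.7, -2.5]
finger_gap: 0.0259
```

Request:
send_rows:
  moves:
    - {"translation":[0,0,0.5],"roll":0}
    - {"translation":[0,0,1.0],"roll":0}
    - {"translation":[0,0,1.5],"roll":0}
    - {"translation":[0,0,1.5],"roll":0}
    - {"translation":[0,0,1.5],"roll":0}

```text
time_s: 5.42
tool_pos: [0.5456, 0.0364, 0.0409]
ee_rot: [3.141, 0.0, 2.123]
wrist_force: [-1.2, 0.3, -2.0]
finger_gap: 0.0259
```

Request:
send_rows:
  moves:
    - {"translation":[0,0,0.4],"roll":0}
    - {"translation":[0,0,0.8],"roll":0}
    - {"translation":[0,0,1.1],"roll":0}
    - {"translation":[0,0,1.3],"roll":0}
    - {"translation":[0,0,1.4],"roll":0}

```text
time_s: 5.83
tool_pos: [0.5452, 0.0361, 0.0262]
ee_rot: [-3.141, -0.0, 2.123]
wrist_force: [-0.0, -0.6, -1.1]
finger_gap: 0.0256
```

Request:
send_rows:
  moves:
    - {"translation":[0,0,0.05],"roll":0}
    - {"translation":[0,0,0.1],"roll":0}
    - {"translation":[0,0,0.1],"roll":0}
    - {"translation":[0,0,0.1],"roll":0}

```text
time_s: 6.17
tool_pos: [0.5456, 0.0361, 0.0257]
ee_rot: [3.141, 0.0, 2.123]
wrist_force: [-0.6, -0.4, -1.0]
finger_gap: 0.026
```

Request:
send_rows:
  moves:
    - {"translation":[0,0,0.05],"roll":0}
    - {"translation":[0,0,0.1],"roll":0}
    - {"translation":[0,0,0.1],"roll":0}
    - {"translation":[0,0,0.1],"roll":0}

```text
time_s: 6.5
tool_pos: [0.5457, 0.0361, 0.0256]
ee_rot: [3.141, 0.0, 2.123]
wrist_force: [-3.7, -0.4, 11.7]
finger_gap: 0.0259
```

Firm contact with the mat (about 12 N); easing off and releasing.

Request:
send_rows:
  moves:
    - {"translation":[0,0,-0.08],"roll":0}
    - {"translation":[0,0,-0.08],"roll":0}

```text
time_s: 6.67
tool_pos: [0.5457, 0.0362, 0.0256]
ee_rot: [3.141, 0.0, 2.122]
wrist_force: [0.0, 0.1, -0.9]
finger_gap: 0.0259
```

Request:
send_rows:
  moves:
    - {"translation":[0,0,0],"roll":0}
    - {"translation":[0,0,0],"roll":0}
    - {"translation":[0,0,0],"roll":0}
    - {"translation":[0,0,0],"roll":0}
    - {"translation":[0,0,0],"roll":0}
  grip: 100

```text
time_s: 7.08
tool_pos: [0.5455, 0.0362, 0.0253]
ee_rot: [-3.142, -0.0, 2.122]
wrist_force: [-0.1, 0.2, 0.2]
finger_gap: 0.0568
```

Request:
send_rows:
  moves:
    - {"translation":[0,0,0],"roll":0}
    - {"translation":[0,0,0],"roll":0}
    - {"translation":[0,0,0],"roll":0}
    - {"translation":[0,0,0],"roll":0}
    - {"translation":[0,0,0],"roll":0}

```text
time_s: 7.5
tool_pos: [0.5455, 0.0361, 0.0254]
ee_rot: [-3.142, 0.0, 2.122]
wrist_force: [0.6, -0.2, -0.0]
finger_gap: 0.0903
```

Request:
send_rows:
  moves:
    - {"translation":[0,0,-2],"roll":0}
    - {"translation":[0,0,-5],"roll":0}
    - {"translation":[0,0,-8],"roll":0}
    - {"translation":[0,0,-10],"roll":0}
    - {"translation":[0,0,-10],"roll":0}

```text
time_s: 7.92
tool_pos: [0.5482, 0.0363, 0.1296]
ee_rot: [3.136, 0.003, 2.123]
wrist_force: [0.8, 0.5, 0.3]
finger_gap: 0.0916
```

Request:
send_rows:
  moves:
    - {"translation":[0,0,0],"roll":35}
    - {"translation":[0,0,0],"roll":35}
    - {"translation":[0,0,0],"roll":35}
    - {"translation":[0,0,0],"roll":35}
    - {"translation":[0,0,0],"roll":35}

```text
time_s: 8.33
tool_pos: [0.545, 0.0361, 0.1246]
ee_rot: [-3.141, 0.0, 1.505]
wrist_force: [-0.6, -0.6, -0.1]
finger_gap: 0.0919
```

Request:
send_rows:
  moves:
    - {"translation":[0,0,0],"roll":35}
    - {"translation":[0,0,0],"roll":35}
    - {"translation":[0,0,0],"roll":35}
    - {"translation":[0,0,0],"roll":35}
    - {"translation":[0,0,0],"roll":35}

```text
time_s: 8.75
tool_pos: [0.545, 0.0361, 0.1245]
ee_rot: [-3.141, 0.001, 0.894]
wrist_force: [0.5, 0.1, -0.3]
finger_gap: 0.092
```

Request:
send_rows:
  moves:
    - {"translation":[0,0,0],"roll":20}
    - {"translation":[0,0,0],"roll":20}
    - {"translation":[0,0,0],"roll":20}
    - {"translation":[0,0,0],"roll":20}
    - {"translation":[0,0,0],"roll":20}

```text
time_s: 9.17
tool_pos: [0.5451, 0.0361, 0.1247]
ee_rot: [-3.141, 0.001, 0.555]
wrist_force: [-0.8, 0.3, 0.1]
finger_gap: 0.092
```

Run:
```python
from h import *
s=manip.sense();print(s["time_s"],s["tool_pos"],np.degrees(s["ee_rot"]),s["qpos"],s["wrist_force"])
c=manip.get_calibration("wrist");im=manip.snapshot("wrist");cv2.imwrite("pics/w2.png",im)
R=rot(s)
X=np.array([.5456,.0361,.063]);w=2.123-np.pi  # expected cassette top: normal at yaw-90
ey=np.array([np.cos(2.123),np.sin(2.123),0]);ex=np.array([np.sin(2.123),-np.cos(2.123),0])
print(proj(c,[X+a*.013*ex+b*.03*ey for a,b in((1,1),(1,-1),(-1,-1),(-1,1))]).round(1))
```

```text
9.1667 [0.54507696 0.03612918 0.12472471] [-1.79976605e+02  4.78415277e-02  3.17995694e+01] [ 6.34624755e-02  3.38330214e-01  1.88262649e+00 -4.28507601e-05
  9.21564799e-01  1.07927771e+00] [-0.81183953  0.30530695  0.14665105]
[[278.5 195. ]
 [353.3 195.3]
 [352.1 226.1]
 [279.3 225.7]]
```

View pics/w2.png

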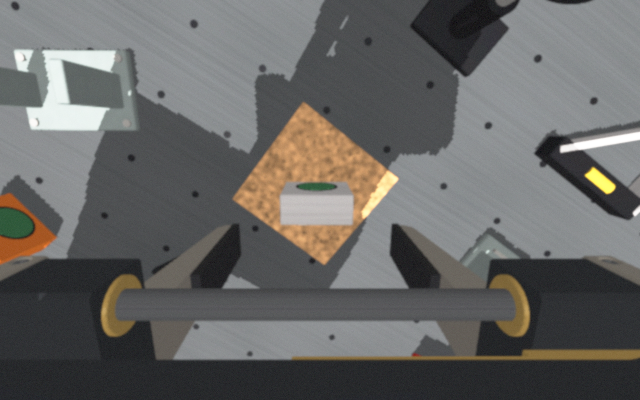

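Cassette stands on the mat at (280–353,193–225) exactly where predicted, centred between the fingers. I'll descend and grip the narrow ends.

Request:
send_rows:
  moves:
    - {"translation":[0,0,3],"roll":0}
    - {"translation":[0,0,6],"roll":0}
    - {"translation":[0,0,8],"roll":0}
    - {"translation":[0,0,9.2],"roll":0}
    - {"translation":[0,0,9.7],"roll":0}

```text
time_s: 9.63
tool_pos: [0.5442, 0.0361, 0.0265]
ee_rot: [-3.14, 0.003, 0.554]
wrist_force: [0.2, 0.6, -0.2]
finger_gap: 0.0918
```

Request:
send_rows:
  moves:
    - {"translation":[0,0,0],"roll":0}
    - {"translation":[0,0,0],"roll":0}
    - {"translation":[0,0,0],"roll":0}

```text
time_s: 9.88
tool_pos: [0.5465, 0.0362, 0.0296]
ee_rot: [3.141, -0.002, 0.552]
wrist_force: [-0.3, 0.3, 0.2]
finger_gap: 0.0916
```

Request:
send_rows:
  moves:
    - {"translation":[0,0,0],"roll":0}
    - {"translation":[0,0,0],"roll":0}
    - {"translation":[0,0,0],"roll":0}
    - {"translation":[0,0,0],"roll":0}
    - {"translation":[0,0,0],"roll":0}
  grip: 55
  grip_force: 15

```text
time_s: 10.3
tool_pos: [0.5456, 0.0361, 0.0286]
ee_rot: [3.141, -0.0, 0.552]
wrist_force: [0.7, -0.5, 0.1]
finger_gap: 0.0609
```

Request:
send_rows:
  moves:
    - {"translation":[0,0,0],"roll":0}
    - {"translation":[0,0,0],"roll":0}
    - {"translation":[0,0,0],"roll":0}
  grip_force: 30

```text
time_s: 10.55
tool_pos: [0.5457, 0.0361, 0.0286]
ee_rot: [3.141, -0.0, 0.552]
wrist_force: [-0.1, 0.9, 5.2]
finger_gap: 0.0602
```

Request:
send_rows:
  moves:
    - {"translation":[0,0,-1],"roll":0}
    - {"translation":[0,0,-4],"roll":0}
    - {"translation":[0,0,-8],"roll":0}
    - {"translation":[0,0,-12],"roll":0}
    - {"translation":[0,0,-12],"roll":0}

```text
time_s: 10.97
tool_pos: [0.5497, 0.0365, 0.1559]
ee_rot: [3.137, -0.009, 0.552]
wrist_force: [1.7, -0.0, -1.7]
finger_gap: 0.0598
```

Request:
send_rows:
  moves:
    - {"translation":[-1.5,2.5,0],"roll":0}
    - {"translation":[-3.5,5.7,0],"roll":0}
    - {"translation":[-5.5,9,0],"roll":0}
    - {"translation":[-7.5,12.2,0],"roll":0}
    - {"translation":[-9.5,15.5,0],"roll":0}

```text
time_s: 11.38
tool_pos: [0.5452, -0.1471, 0.1484]
ee_rot: [-3.141, 0.0, 0.552]
wrist_force: [0.6, -0.3, -0.5]
finger_gap: 0.0598
```

Request:
send_rows:
  moves:
    - {"translation":[-2,3.3,0],"roll":-7}
    - {"translation":[-4,6.5,0],"roll":-14}
    - {"translation":[-6,9.8,0],"roll":-21}
    - {"translation":[-8,13,0],"roll":-28}
    - {"translation":[-10,16.3,0],"roll":-35}

```text
time_s: 11.8
tool_pos: [0.5453, -0.3385, 0.1482]
ee_rot: [-3.141, -0.0, 1.169]
wrist_force: [1.0, 0.4, -1.9]
finger_gap: 0.0596
```

Request:
send_rows:
  moves:
    - {"translation":[0,0,0],"roll":-7}
    - {"translation":[0,0,0],"roll":-14}
    - {"translation":[0,0,0],"roll":-20}
    - {"translation":[0,0,0],"roll":-20}
    - {"translation":[0,0,0],"roll":-20}

```text
time_s: 12.22
tool_pos: [0.5458, -0.3367, 0.1481]
ee_rot: [-3.141, -0.0, 1.508]
wrist_force: [0.0, -0.9, -0.8]
finger_gap: 0.0595
```

Run:
```python
from h import *
s=manip.sense();print(s["time_s"],s["tool_pos"],np.degrees(s["ee_rot"]),s["wrist_force"],s["finger_gap"])
c=manip.get_calibration("wrist");im=manip.snapshot("wrist");cv2.imwrite("pics/w3.png",im)
np.save("w3.npy",(c,s),allow_pickle=True)
```

```text
12.2167 [ 0.54578205 -0.33668315  0.14813644] [-1.79967240e+02 -2.17735815e-02  8.64121923e+01] [ 5.44303753e-04 -9.37284841e-01 -7.84130069e-01] 0.05946543618377883
```

View pics/w3.png

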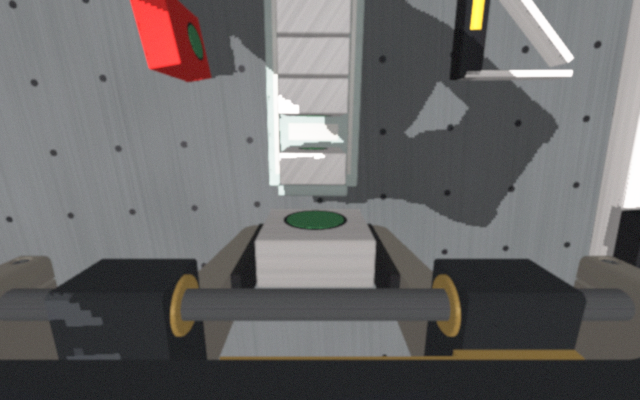

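The gap shows at about (313,132) between the neighbour top edges near rows 114 and 153. The held cassette is upright and square at (260–373, 212–285). I'll enlarge the gap.

Run:
```python
from h import *
im=cv2.imread("pics/w3.png")
cv2.imwrite("pics/w3c.png",cv2.resize(im[60:210,250:380],None,fx=4,fy=4,interpolation=cv2.INTER_CUBIC))
```

```text
(no output)
```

View pics/w3c.png

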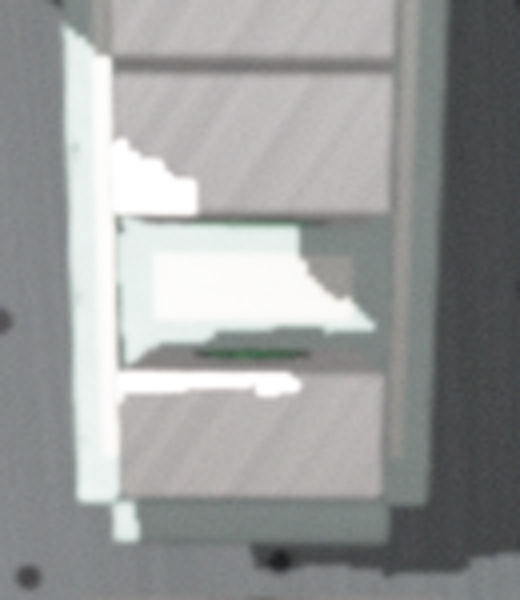

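Run:
```python
from h import *
c,s=np.load("w3.npy",allow_pickle=True);R=rot(s);T=s["tool_pos"]
f=lambda p,z:((ray(c,np.array(p)/4+[250,60],z)-T)@R).round(4)
print("joint",f([[112,66],[392,68]],.08)[:,:2])
A=f([[116,217],[388,213],[119,371],[383,373]],.08)[:,:2];print("gap",A,A.mean(0))
print("outer",f([[119,500],[380,497]],.08)[:,:2])
S=f([[153,252],[350,252],[350,320],[153,320]],.008)[:,:2];print("strip",S,S.mean(0))
F=f([[63,30],[80,502],[427,505],[448,0]],.008)[:,:2];print("floor plate",F)
g=lambda p,z:((ray(c,p,z)-T)@R).round(4)
print("held top",g([[257,241],[375,241],[373,285],[260,285]],T[2]+.0344))
```

```text
joint [[ 0.1035 -0.0277]
 [ 0.1032  0.0248]]
gap [[ 0.0762 -0.0277]
 [ 0.0771  0.0247]
 [ 0.0468 -0.0279]
 [ 0.0465  0.0246]] [ 0.06165  -0.001575]
outer [[ 0.0206 -0.0286]
 [ 0.0213  0.0247]]
strip [[ 0.0701 -0.027 ]
 [ 0.0702  0.0228]
 [ 0.0533  0.0232]
 [ 0.0532 -0.0273]] [ 0.0617   -0.002075]
floor plate [[ 0.1222 -0.0478]
 [ 0.0055 -0.0477]
 [ 0.0049  0.0447]
 [ 0.1291  0.0453]]
held top [[ 0.0134 -0.0281 -0.0344]
 [ 0.0135  0.0295 -0.0344]
 [-0.0103  0.0297 -0.0344]
 [-0.0105 -0.0276 -0.0344]]
```

Request:
send_rows:
  moves:
    - {"translation":[2,-0.1,0],"roll":0}
    - {"translation":[4.5,-0.2,0],"roll":0}
    - {"translation":[6.1,-0.2,0],"roll":0}
    - {"translation":[6.1,-0.2,1],"roll":0}
    - {"translation":[6.1,-0.2,2.5],"roll":0}

```text
time_s: 12.68
tool_pos: [0.5491, -0.2754, 0.1245]
ee_rot: [3.139, 0.002, 1.512]
wrist_force: [0.0, -0.3, -2.4]
finger_gap: 0.0598
```

Request:
send_rows:
  moves:
    - {"translation":[0,0,0.7],"roll":0}
    - {"translation":[0,0,1],"roll":0}
    - {"translation":[0,0,1],"roll":0}
    - {"translation":[0,0,1],"roll":0}

```text
time_s: 13.02
tool_pos: [0.5478, -0.2763, 0.1134]
ee_rot: [-3.142, 0.0, 1.511]
wrist_force: [-0.8, -1.4, -0.6]
finger_gap: 0.06
```

Run:
```python
from h import *
s=manip.sense();print(s["time_s"],s["tool_pos"],np.degrees(s["ee_rot"]),s["wrist_force"],s["finger_gap"])
c=manip.get_calibration("wrist");w=manip.snapshot("wrist");t=manip.snapshot("top");d=manip.snapshot("side")
np.save("w4.npy",(c,s),allow_pickle=True);cv2.imwrite("pics/w4.png",w);cv2.imwrite("pics/t4.png",t);cv2.imwrite("pics/s4.png",d)
o=np.zeros((600,800,3),np.uint8)
o[:,:400]=cv2.resize(w[130:280,260:360],(400,600),interpolation=cv2.INTER_CUBIC)
o[:300,400:]=cv2.resize(t[170:245,405:505],(400,300),interpolation=cv2.INTER_CUBIC)
o[300:,400:]=cv2.resize(d[245:335,320:440],(400,300),interpolation=cv2.INTER_CUBIC)
cv2.imwrite("pics/c4.png",o)
```

```text
13.0167 [ 0.54778762 -0.27627857  0.11344612] [-1.79996014e+02  5.65270344e-03  8.65727799e+01] [-0.8038227  -1.35269113 -0.56664913] 0.060008690888888286
```

View pics/c4.png

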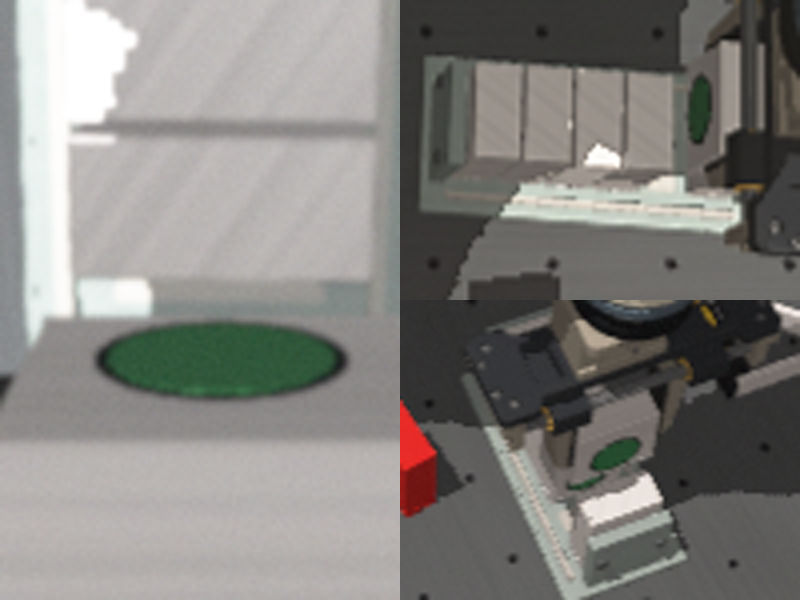

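In the wrist crop the far neighbour's gap-side edge is at row 200 and the held cassette's lower front edge at row about 209.5; top and side views agree that it's over the gap.

Run:
```python
from h import *
c,s=np.load("w4.npy",allow_pickle=True);R=rot(s);T=s["tool_pos"]
g=lambda p,z:((ray(c,np.array(p)/4+[260,130],z)-T)@R)[:,:2].round(4)
print("neigh edge",g([[75,279],[368,279]],.08),"joint",g([[75,130],[375,130]],.08))
print("cass bottom",g([[100,318],[350,318]],T[2]-.0256+.0029))
print("cass top front",g([[20,438],[380,438]],T[2]+.0344))
print("gap prev in now", )
c3,s3=np.load("w3.npy",allow_pickle=True);R3=rot(s3);W=s3["tool_pos"]+R3@np.array([.06165,-.0018,0]);print(((W-T)@R)[:2])
```

```text
neigh edge [[ 0.017  -0.0254]
 [ 0.0171  0.0263]] joint [[ 0.0434 -0.0247]
 [ 0.0435  0.0267]]
cass bottom [[ 0.013  -0.02  ]
 [ 0.0131  0.0221]]
cass top front [[ 0.0142 -0.0241]
 [ 0.0143  0.0197]]
gap prev in now
[ 1.23492937e-03 -2.05801571e-05]
```

Request:
send_rows:
  moves:
    - {"translation":[0.15,0,0],"roll":0}
    - {"translation":[0.15,0,0.3],"roll":0}
    - {"translation":[0.15,0,0.7],"roll":0}
    - {"translation":[0.15,0,1.1],"roll":0}
    - {"translation":[0.15,0,1.5],"roll":0}

```text
time_s: 13.58
tool_pos: [0.5477, -0.2743, 0.0979]
ee_rot: [-3.141, -0.0, 1.512]
wrist_force: [-1.2, 0.2, -2.1]
finger_gap: 0.0598
```

Request:
send_rows:
  moves:
    - {"translation":[0,0,0.3],"roll":0}
    - {"translation":[0,0,0.6],"roll":0}
    - {"translation":[0,0,0.9],"roll":0}
    - {"translation":[0,0,1.2],"roll":0}
    - {"translation":[0,0,1.5],"roll":0}

```text
time_s: 14.0
tool_pos: [0.5478, -0.2744, 0.0831]
ee_rot: [-3.142, -0.0, 1.512]
wrist_force: [-0.3, -0.3, -1.7]
finger_gap: 0.0598
```

Request:
send_rows:
  moves:
    - {"translation":[0,0,0.5],"roll":0}
    - {"translation":[0,0,1],"roll":0}
    - {"translation":[0,0,1.5],"roll":0}
    - {"translation":[0,0,2],"roll":0}
    - {"translation":[0,0,2.3],"roll":0}

```text
time_s: 14.42
tool_pos: [0.5475, -0.2742, 0.0595]
ee_rot: [-3.141, -0.0, 1.512]
wrist_force: [-0.1, -0.3, -1.6]
finger_gap: 0.0597
```

Request:
send_rows:
  moves:
    - {"translation":[0,0,0.5],"roll":0}
    - {"translation":[0,0,1],"roll":0}
    - {"translation":[0,0,1.5],"roll":0}
    - {"translation":[0,0,1.9],"roll":0}
    - {"translation":[0,0,2.2],"roll":0}

```text
time_s: 14.83
tool_pos: [0.5476, -0.2743, 0.0378]
ee_rot: [-3.141, -0.0, 1.512]
wrist_force: [-0.7, 0.5, -2.2]
finger_gap: 0.0599
```

Request:
send_rows:
  moves:
    - {"translation":[0,0,0.1],"roll":0}
    - {"translation":[0,0,0.2],"roll":0}
    - {"translation":[0,0,0.3],"roll":0}
    - {"translation":[0,0,0.3],"roll":0}
    - {"translation":[0,0,0.3],"roll":0}

```text
time_s: 15.25
tool_pos: [0.5479, -0.2745, 0.0355]
ee_rot: [3.141, 0.0, 1.512]
wrist_force: [0.0, 0.3, -0.9]
finger_gap: 0.0595
```

Request:
send_rows:
  moves:
    - {"translation":[0,0,0.05],"roll":0}
    - {"translation":[0,0,0.1],"roll":0}
    - {"translation":[0,0,0.15],"roll":0}
    - {"translation":[0,0,0.15],"roll":0}
    - {"translation":[0,0,0.15],"roll":0}

```text
time_s: 15.67
tool_pos: [0.5478, -0.2743, 0.0339]
ee_rot: [-3.142, -0.0, 1.512]
wrist_force: [0.3, 0.3, -1.7]
finger_gap: 0.0597
```

Request:
send_rows:
  moves:
    - {"translation":[0,0,0.03],"roll":0}
    - {"translation":[0,0,0.05],"roll":0}
    - {"translation":[0,0,0.05],"roll":0}
    - {"translation":[0,0,0.05],"roll":0}

```text
time_s: 16.0
tool_pos: [0.5478, -0.2744, 0.0336]
ee_rot: [3.142, 0.0, 1.512]
wrist_force: [-1.5, 1.1, 3.1]
finger_gap: 0.0599
```

Contact with the floor (+3 N, no side force). I'll open partway to stay near the rails, then lift away.

Request:
send_rows:
  moves:
    - {"translation":[0,0,0],"roll":0}
    - {"translation":[0,0,0],"roll":0}
    - {"translation":[0,0,0],"roll":0}
    - {"translation":[0,0,0],"roll":0}
    - {"translation":[0,0,0],"roll":0}
  grip: 90

```text
time_s: 16.42
tool_pos: [0.5478, -0.2743, 0.0333]
ee_rot: [-3.142, -0.0, 1.512]
wrist_force: [0.1, -0.1, -0.6]
finger_gap: 0.0828
```

Request:
send_rows:
  moves:
    - {"translation":[0,0,-0.5],"roll":0}
    - {"translation":[0,0,-2],"roll":0}
    - {"translation":[0,0,-4],"roll":0}
    - {"translation":[0,0,-6],"roll":0}
    - {"translation":[0,0,-8],"roll":0}

```text
time_s: 16.83
tool_pos: [0.5476, -0.2743, 0.1145]
ee_rot: [-3.141, -0.0, 1.512]
wrist_force: [-0.3, -0.7, 0.6]
finger_gap: 0.0827
```

Request:
send_rows:
  moves:
    - {"translation":[0,0,-3],"roll":0}
    - {"translation":[-3,0,-5],"roll":0}
    - {"translation":[-6,0,-6],"roll":0}
    - {"translation":[-7,0,-6],"roll":0}
    - {"translation":[-7,0,-6],"roll":0}

```text
time_s: 17.25
tool_pos: [0.5437, -0.3465, 0.1743]
ee_rot: [3.14, 0.001, 1.509]
wrist_force: [0.6, 0.6, -0.3]
finger_gap: 0.0827
```

Run:
```python
from h import *
s=manip.sense();print(s["time_s"],s["tool_pos"],np.degrees(s["ee_rot"]),s["wrist_force"],s["finger_gap"])
c=manip.get_calibration("wrist");w=manip.snapshot("wrist");d=manip.snapshot("side");np.save("w5.npy",(c,s),allow_pickle=True)
o=np.zeros((600,800,3),np.uint8)
o[:,:400]=cv2.resize(w[60:240,250:370],(400,600),interpolation=cv2.INTER_CUBIC)
o[:250,400:]=cv2.resize(d,(400,250));o[300:,400:]=cv2.resize(d[235:335,330:430],(400,300),interpolation=cv2.INTER_CUBIC)
cv2.imwrite("pics/c5.png",o)
```

```text
17.25 [ 0.54374782 -0.34652156  0.17432494] [1.79899445e+02 8.08402770e-02 8.64847291e+01] [ 0.58915866  0.55680327 -0.29128373] 0.08267248414123919
```

View pics/c5.png

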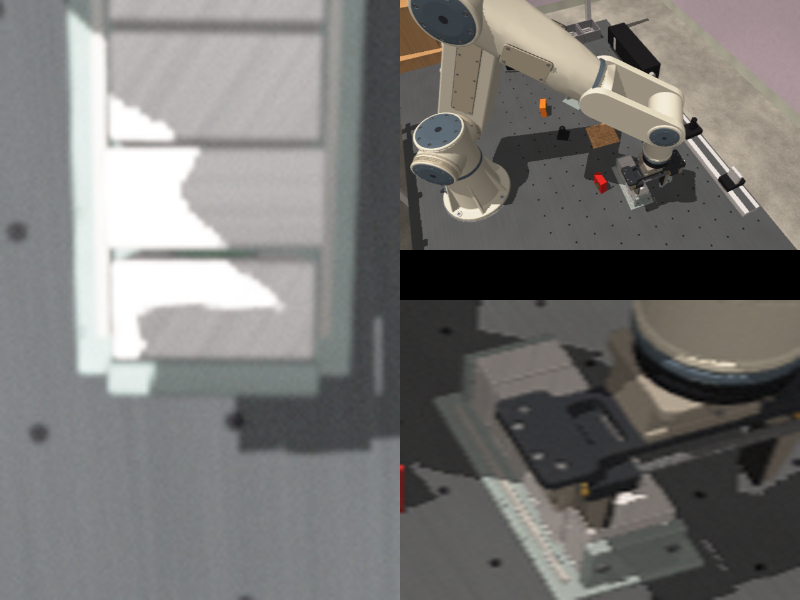

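The cassette stands in line in the gap (crop rows 145–248), with a sliver of clearance on both sides, and the neighbours are square. The gripper is clear, so I'm handing in.

```bash
python3 -c "
from bench import manip
print(manip.hand_in())"
```

```text
the job is handed in; nothing more can be done
None
```

The cassette is out of the stand and upright in the empty gap of the magazine, and I handed the job in at about 17 s of the 58 s allowed. I lifted it by its broad faces, stood it on the mat, and took hold again by its narrow ends. I then lowered it in until it touched the floor at about 3 N, let go and backed off.

- **Seating:** the fingers were at the expected floor height on contact (TCP 33.6 mm), with only about 1–2 N of side force. The last wrist picture shows the cassette in line, clear on both sides.
- **Neighbours and bench:** the neighbours visible in that wrist picture look unshifted. In the last side view the arm hid part of the magazine, and I did not re-measure the bystanders.
- **Disagreements:** the top camera put the cassette about 7 mm away from where the wrist camera did, so I used the wrist view. Two wrist views of the gap differed by under 1 mm, and I shifted 1.5 mm before lowering.
- **Heaviest push:** the highest force I read was about 12 N, when standing the cassette on the mat.

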